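# Weigh the parts caddy on the spring hand scale

## Task

Weigh the loaded parts caddy: take the spring hand scale from its cradle, catch its hook under the caddy's bar handle and, lifting only with the scale, take up the weight slowly until the caddy hangs still and level over its tray, just clear of the rim and no more than 3 cm above the mat, and hold it there for two seconds to read it. Then lower it gently back flat inside the rim, unhook, and stand the scale upright in its cradle and let go. Do not touch the caddy with the gripper, ram it with the hook, scrape it hard on the rim, or disturb the other things.

Things in the scene. Friction and masses are not known exactly. Their poses are not given: they have to be found in the camera images.
- scale: Loose spring hand scale, 140 g: upright black box housing 44 mm (its x) by 32 mm (its y) by 85 mm tall, origin at the centre of the housing's underside, z up. Grip it across the 32 mm, near the top. Its steel hook slides straight down out of the housing under load: 10 mm per newton (100 N/m; the first 0.1 N moves nothing), to a stop at 85 mm; unloaded it is fully up.
- hook_seat (a point): On the hook: where the axis of an 8 mm bar lies when seated; unloaded, 49 mm under the scale's origin. Strap 12 mm wide along the scale's y, seat a V, underside 10 mm below this point. Stem on the -x side (x -17.5 to -13.5 mm), full height. Upturned tip on the +x side (x 14.5 to 18.5 mm), its top 14 mm above this point; the throat is open to +x from there up to 43 mm above this point.
- cradle: Fixed grey cradle 90 x 80 mm at the foot, origin at the centre of its underside. The scale's housing stands on two ledges 75 mm above the bench, the hook hanging in an 18 mm wide slot between them that runs along x; lips 12 mm high locate the housing with about 3 mm play. Scale and cradle axes agree. The scale goes straight up out and straight down in.
- tray: Fixed rubber mat, 112 mm (x) by 152 mm (y), 4 mm thick, origin at the centre of its underside on the bench; the caddy stands on it.
- tray_rim: The tray's black rim around the mat, 8 mm wide, its top 12 mm above the bench (8 mm above the mat); origin as the tray. The caddy has about 3 mm play inside it.
- caddy: Loose grey sheet-metal parts caddy with hub parts fixed in it, 90 mm (its x) by 130 mm (its y), walls 32 mm, contents to 34 mm tall; origin at the centre of its underside, z up. Balanced about the middle of its handle. Total mass unknown, 0.28 to 0.68 kg.
- bar (a point): Middle of the caddy's rigid handle, 95 mm above the caddy's origin: a round steel bar, 8 mm thick, along the caddy's y, 120 mm free between two 20 mm wide uprights. Axes as the caddy's.
- cleaner: Bystander: white cleaner bottle with a cap, diameter 58 mm, 170 mm tall, origin at the centre of its underside.
- tape: Bystander: roll of tape, diameter 90 mm, 38 mm tall, origin at the centre of its underside.
- driver: Bystander: screwdriver lying flat on the bench, pointing away from the robot along its own x.
There are look-alikes about, which are no part of the job. There is more than one size of the scale; the one meant has the size given above. Of the things shaped like the tray, the rubber one is meant.

How it is judged (in metres and radians):
On the way, in this order (a step that is already met when the one before it is completed fails the run):
1. the scale is taken out of and away from its cradle (horizontal distance between scale and cradle above 0.08 m), for 0.1 s.
2. the hook pulls at the caddy's handle (over 1 N) while the caddy still stands on its mat (contact force between scale and caddy above 1 N and height (world z) of caddy below 0.0065 m and contact force between tray and caddy above 0.2 N), for 0.3 s.
3. the caddy hangs on the scale, still and level over its tray, clear of the rim and no more than 3 cm above the mat (height (world z) of caddy between 0.0145 and 0.035 m and contact force between scale and caddy above 1.5 N and contact force between caddy and tray below 0.1 N and horizontal distance between caddy and tray below 0.03 m and angle between caddy's own z axis and vertical below 0.15 rad and linear speed of caddy below 0.03 m/s and angular speed of caddy below 0.4 rad/s), for 1.2 s.
At the end, for the whole second after the job is handed in: Caddy at rest flat on the mat inside the rim (underside under 7 mm above the bench, within 8 mm of the tray's middle, tilt under 0.04 rad), unhooked; scale at rest upright on the cradle's ledges (within 4 mm in height and 8 mm sideways, tilt under 0.08 rad), let go (height (world z) of caddy below 0.007 m and horizontal distance between caddy and tray below 0.008 m and angle between caddy's own z axis and vertical below 0.04 rad and linear speed of each of caddy, scale below 0.02 m/s and contact force between scale and caddy below 0.1 N and z of scale in the frame of cradle between 0.071 and 0.079 m and horizontal distance between scale and cradle below 0.008 m and angle between scale's own z axis and vertical below 0.08 rad); the robot touches nothing.
It fails at once if the hook or scale is pressed against the caddy with more than 14 N (contact force between scale and caddy above 14 N).
It fails at once if the gripper or arm touches the caddy (contact force between any of the fingers, the arm and caddy above 0.5 N).
It fails at once if the caddy is scraped against the rim with more than 6 N (contact force between tray_rim and caddy above 6 N).
It fails at once if the caddy is jerked, swung or dropped (faster than 0.2 m/s), or lifted far too high (underside over 50 mm above the bench) (linear speed of caddy above 0.2 m/s or height (world z) of caddy above 0.05 m).
It fails at once if a bystander is moved by more than 20 mm (distance of any of cleaner, tape, driver from where it was at the start of the episode above 0.02 m).
It also fails if it takes over 72 s, if anything falls off the work surface, if the arm or the gripper's body presses on something with over 40 N, if the wrist force passes 120 N, or if a joint passes its speed limit or range.

## Robot

A 7-joint arm with a two-finger parallel gripper is mounted at the origin on the work surface. World frame = base frame: x ahead of the robot, y to its left, z up, the work surface at z = 0. Lengths are in mm, angles in rad, forces in N, time in s.
With the tool pointing down it reaches from about 400 to 875 mm from the base axis. Payload 19.3 kg.
Tool frame: the origin (TCP) lies at the very end of the fingers, on their centre line; the grasp point (between the pads) lies 19 mm behind it (grip_point_offset is the z of the grasp point in the tool frame, in mm); z points along the fingers, y is the line along which they close (so a half turn about z gives the same grasp; the last joint's range is limited). The gripper opens to 85 mm and grips with 20 to 120 N. Pads are 22 mm wide; open, the fingers measure 114 mm over their backs; the gripper's body (76 mm by 85 mm) begins 54 mm behind the grasp point. The pads swing forward as they close: fully open they stand 13 mm farther back than shut.
Start: joints at [1.149, 0.521, -0.036, 1.599, 0.021, 1.021, -0.113], TCP at [215.339, -586.723, 231.291] pointing down, gripper open.
Joint ranges: [-2.91, 2.91], [-0.3, 2.13], [-1.5, 1.42], [0.17, 2.43], [-1.26, 4.41], [0.16, 1.93], [-2.52, 2.52]. Speed limits (rad/s): [1.89, 1.89, 2.39, 2.39, 3.01, 3.01, 3.01].

## Interface

Orientations are given as a 3x3 rotation matrix whose columns are the frame's x, y, z axes.
In Python, from workcell import movep, movel, goto_joints, open_gripper, clamp, wait, inverse_kinematics, read_state, camera, PlanningError, finish_job, grip_point_offset gives the robot as it stands. Calls block until the motion is done:
- movep(position, orientation): joint-space move of the TCP to a pose.
- movel(position, frame=None, max_speed=150, guard=None): straight line of the TCP; frame=None keeps the orientation; max_speed is the mean speed in mm/s. With guard (N) it stops when the force on the tool has changed by that much, and returns True; else False.
- goto_joints(angles): joint-space move.
- open_gripper() and clamp(): open the fingers fully, or close them until they stop; the grip force is fixed at half the most.
- wait(seconds).
- inverse_kinematics(position, orientation): joint angles nearest the present ones, or None.
- read_state(): the state.
- camera(name): name is "side" or "top" or "wrist"; returns a dict with "image" (420x560x3 uint8, blue, green, red), "range_z" (420x560 float32, mm along the optical axis (not along the pixel's ray), 0 where there is no reading), "fx", "fy", "cx", "cy" (pixels), "cam_to_world" (4x4, takes a point from camera to world coordinates). Camera axes: x right, y up, looking along -z (the intrinsics and any distortion apply to the point x, -y, -z); pixel columns grow to the right and rows downward; lengths in mm; the calibration is good to about 2 mm. A picture is of the moment at which its call begins.
A pose or a line that the arm cannot do raises PlanningError and nothing moves.
- finish_job(): hands the job in; it is judged then, once.
The state is a dict: "time": time; "qpos": joint angles; "qvel": joint speeds; "joint_efforts": joint torques, N m; "eef_pos": TCP position; "tool_rot": TCP orientation; "ft_force": force on the tool from outside, world axes, zero at the start; "torque": the same for the moment, N m; "finger_gap": finger opening in mm; "gripper_force": force on a finger pad.
Only numpy, scipy, OpenCV 4.12 (cv2) and the standard library are available. Lean on these libraries where they do the work, as an engineer would, in place of code of your own. Each camera call takes 0.05 s, during which the arm holds its last target. There are 200 camera calls.

## Working session

There is one attempt and no reset: what is moved stays moved. The work goes in short steps, each a Python script; the robot and the scene stay as the last script left them, time stands still between calls to the robot, and variables do not carry over. Pictures are saved under pics/ and viewed, at most 11 in all, crops included, and the job is handed in when it is done.

```bash
mkdir -p pics
cat > h.py <<'E'
import numpy as np, cv2
from workcell import *
def cloud(c):
    z=c["range_z"].astype(float); v,u=np.mgrid[:z.shape[0],:z.shape[1]]
    P=np.stack([(u-c["cx"])/c["fx"]*z,-(v-c["cy"])/c["fy"]*z,-z,np.ones_like(z)],-1)@np.array(c["cam_to_world"]).T
    P=P[...,:3]; P[z<=0]=np.nan; return P
E
python3 - <<'E'
from h import *
ims=[]
for n in("top","side"):
    c=camera(n); np.savez(n+".npz",P=cloud(c),im=c["image"]); cv2.imwrite(f"pics/{n}.png",c["image"])
    print(n,c["fx"],np.array(c["cam_to_world"]).round(2).tolist())
s=read_state();print(s["time"],s["eef_pos"],s["tool_rot"],s["finger_gap"],grip_point_offset)
E
```

```text
top 542.5210995858411 [[0.0, 0.99, -0.14, 314.18], [-1.0, 0.01, 0.01, 13.06], [0.01, 0.14, 0.99, 1421.67], [0.0, 0.0, 0.0, 1.0]]
side 541.1760052327182 [[-0.98, 0.11, -0.16, 284.45], [-0.19, -0.64, 0.74, 1070.3], [-0.02, 0.76, 0.65, 1040.29], [0.0, 0.0, 0.0, 1.0]]
0.1 [ 215.21994397 -586.45154175  230.76474288] [[ 9.38766509e-01  3.44553720e-01 -4.19511099e-04]
 [ 3.44553970e-01 -9.38766012e-01  9.68030614e-04]
 [-6.02842119e-05 -1.05329893e-03 -9.99999443e-01]] 85.12347872740057 -18.700000000000003
```

View pics/top.png

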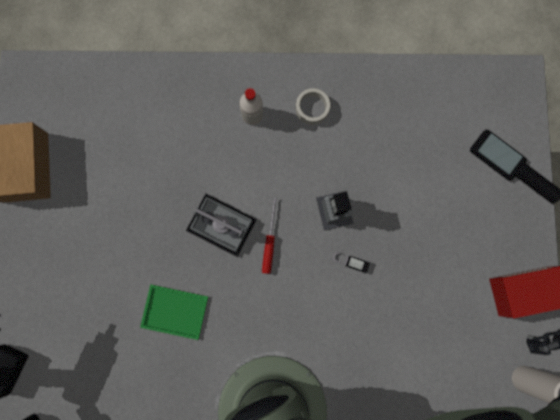

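View pics/side.png

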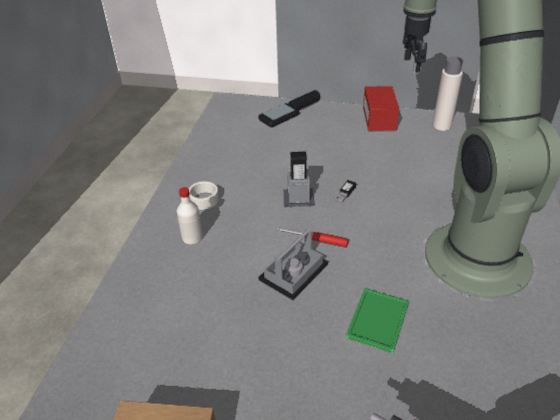

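The top view shows the scale candidates: cradle scale (340,203), small one lying at (355,263), large one lying at (498,153). The tray candidates are black with the caddy (221,224) and green (175,312). The scale standing in the cradle and the black rubber tray holding the caddy fit the description. Next I'll measure them and check an enlarged crop.

Run:
```python
from h import *
T=np.load("top.npz");S=np.load("side.npz")
def reg(P,x,y,r,z0,z1):
    Q=P.reshape(-1,3); return Q[(abs(Q[:,0]-x)<r)&(abs(Q[:,1]-y)<r)&(Q[:,2]>z0)&(Q[:,2]<z1)]
def rect(Q,n):
    if len(Q)<5: print(n,len(Q));return
    r=cv2.minAreaRect(Q[:,:2].astype(np.float32)); print(n,len(Q),np.round(r[0],1),np.round(r[1],1),round(r[2],1),"z",np.round(np.percentile(Q[:,2],[5,50,95]),1))
for D,nm in((T,"top"),(S,"side")):
    P=D["P"]; 
    c=T["P"][203,340]; k=T["P"][224,221]
    rect(reg(P,c[0],c[1],70,145,175),nm+" scaletop"); rect(reg(P,c[0],c[1],75,5,175),nm+" cradleall")
    rect(reg(P,c[0],c[1],75,60,92),nm+" ledge/lips")
    rect(reg(P,k[0],k[1],110,5,130),nm+" tray all"); rect(reg(P,k[0],k[1],110,26,40),nm+" caddy wall"); rect(reg(P,k[0],k[1],110,85,115),nm+" bar")
print(c,k)
a=cv2.resize(T["im"][150:290,170:410],None,fx=3.2,fy=3.2,interpolation=cv2.INTER_CUBIC)
b=cv2.resize(S["im"][140:310,240:380],None,fx=3,fy=3,interpolation=cv2.INTER_CUBIC)
a=cv2.resize(T["im"][165:275,175:385],(400,210),interpolation=cv2.INTER_CUBIC)
h=np.zeros((510,800,3),np.uint8);h[:210,:400]=a;h[:,380:]=0;h[:210,:400]=a;h[:,380+0:800][:,:420][:]=b if False else h[:,380:800];
h[:210,:380]=a[:,:380];h[:510,380:800]=b
cv2.imwrite("pics/crop1.png",cv2.convertScaleAbs(h,alpha=1.6))
```

```text
top scaletop 286 [ 508.5 -162.5] [46.8 34.8] 14.7 z [155.3 160.  164.8]
top cradleall 1187 [ 505.  -156.4] [149.3 149.5] 0.4 z [  5.3  67.9 162.2]
top ledge/lips 231 [ 508.7 -161.3] [60.6 58.1] 13.3 z [66.  85.4 90.8]
top tray all 2737 [460.4 127.4] [218.9 219.6] 0.1 z [  5.5  12.  100.4]
top caddy wall 400 [445.9  94.6] [223.   94.6] 61.3 z [26.6 33.7 39.2]
top bar 183 [467.4 134.7] [126.7  18.6] 63.5 z [ 96.5 102.7 107.4]
side scaletop 165 [ 507.2 -157.1] [45.  40.7] 10.6 z [146.  157.3 161.4]
side cradleall 1070 [ 518.2 -151.5] [125.9 105.4] 1.8 z [  6.7  81.3 158.3]
side ledge/lips 277 [ 508.7 -157.8] [58.9 72.9] 13.7 z [62.6 81.2 88.7]
side tray all 2412 [457.7 115.1] [227.2 186.4] 80.3 z [ 6.4 20.6 98.6]
side caddy wall 560 [447.9  97.1] [224.  95.] 62.9 z [26.6 32.  38.2]
side bar 198 [468.8 138. ] [131.   21.4] 63.8 z [ 88.6  99.6 104.2]
[ 505.34748394 -156.92219702  159.1301861 ] [460.52302917 127.47126628  99.84030871]
```

View pics/crop1.png

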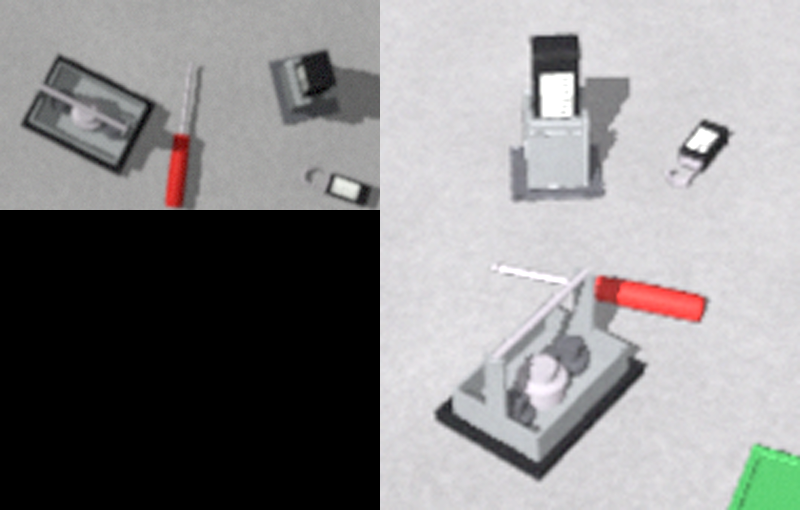

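The crop confirms it: the 44x32 scale stands in the cradle, and the caddy sits in the black tray. I'll check reachability, then take a close wrist look at the caddy and the cradle.

```bash
cat >> h.py <<'E'
def R(deg):
    a=np.radians(deg); x=np.array([np.cos(a),np.sin(a),0]); z=np.array([0,0,-1.]); return np.c_[x,np.cross(z,x),z]
E
python3 - <<'E'
from h import *
for k in (0,180):
    for p,a in (((508,-160,124),14.7),((508,-160,330),14.7),((467,135,290),-26.5),((467,135,200),-26.5)):
        q=inverse_kinematics(np.array(p,float),R(a+k)); print(k,p,None if q is None else np.round(q,2))
k=0
t0=read_state()["time"]
for n,p,a in (("wcad",(440,135,330),-26.5),("wcra",(490,-160,330),14.7)):
    try: movep(np.array(p,float),R(a))
    except PlanningError: movep(np.array(p,float),R(a+180)); print("alt")
    c=camera("wrist"); np.savez(n+".npz",P=cloud(c),im=c["image"],M=c["cam_to_world"],K=[c["fx"],c["fy"],c["cx"],c["cy"]]); print(read_state()["time"],np.round(c["cam_to_world"],2).tolist(),c["fx"])
    cv2.imwrite(f"pics/{n}.png",c["image"])
a,b=[cv2.resize(cv2.imread(f"pics/{n}.png"),(400,300)) for n in("wcad","wcra")]
cv2.imwrite("pics/w2.png",np.hstack([a,b]))
E
```

```text
0 (508, -160, 124) [ 0.33  0.53 -0.18  1.93  0.14  0.7  -1.25]
0 (508, -160, 330) [ 0.38  0.29 -0.24  1.7   0.07  1.16 -1.19]
0 (467, 135, 290) [-0.47  0.23  0.08  1.88 -0.02  1.02 -2.41]
0 (467, 135, 200) [-0.32  0.35 -0.11  1.99  0.05  0.81 -2.49]
180 (508, -160, 124) [ 0.74  0.63 -0.75  1.91  0.57  0.83  1.51]
180 (508, -160, 330) [ 0.83  0.37 -0.85  1.68  0.3   1.22  1.74]
180 (467, 135, 290) [ 0.44  0.4  -1.09  1.84  0.39  1.14  0.32]
180 (467, 135, 200) [ 0.42  0.56 -1.13  1.95  0.61  1.02  0.12]
3.0583 [[-0.45, 0.86, 0.23, 498.91], [-0.89, -0.43, -0.12, 104.62], [-0.0, -0.26, 0.97, 473.81], [0.0, 0.0, 0.0, 1.0]] 313.05577232060125
4.4667 [[0.25, 0.93, 0.25, 553.69], [-0.97, 0.25, 0.06, -143.33], [-0.0, -0.26, 0.97, 473.72], [0.0, 0.0, 0.0, 1.0]] 313.05577232060125
```

View pics/w2.png

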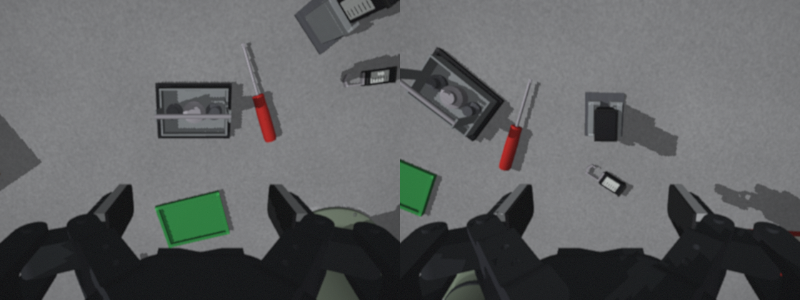

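Run:
```python
from h import *
def plane(D,z):
    fx,fy,cx,cy=D["K"];v,u=np.mgrid[:420,:560];d=np.stack([(u-cx)/fx,-(v-cy)/fy,-np.ones(u.shape)],-1)@D["M"][:3,:3].T
    o=D["M"][:3,3];return o+d*((z-o[2])/d[...,2])[...,None]
def rect(n,Q):
    r=cv2.minAreaRect(Q[:,:2].astype(np.float32));print(n,len(Q),np.round(r[0],1),np.round(r[1],1),round(r[2],1))
for n in("wcad","wcra"):
    D=np.load(n+".npz");P=D["P"];g=D["im"].max(2)
    A=plane(D,12.);near=np.hypot(A[...,0]-467,A[...,1]-135)<130
    lab=cv2.connectedComponentsWithStats(((g<50)&near).astype(np.uint8))
    i=1+np.argmax(lab[2][1:,4]);rect(n+" rim dark",A[lab[1]==i])
    m=(P[...,2]>88)&(P[...,2]<112)&(np.hypot(P[...,0]-467,P[...,1]-135)<90)
    Q=plane(D,101.)[m]; rect(n+" bar",Q); c=Q.mean(0);w,V=np.linalg.eigh(np.cov((Q-c)[:,:2].T));print(c,np.degrees(np.arctan2(V[1,1],V[0,1])))
    A=plane(D,160.);m=(P[...,2]>150)&(P[...,2]<172)&(np.hypot(P[...,0]-508,P[...,1]+160)<50)
    if m.sum()>5: rect(n+" scaletop",A[m])
    m=(P[...,2]>2)&(P[...,2]<180)&(np.hypot(P[...,0]-508,P[...,1]+160)<75)
D=np.load("wcra.npz");cv2.imwrite("pics/cc.png",cv2.resize(D["im"][100:240,220:360],None,fx=4,fy=4,interpolation=2))
C=np.load("wcad.npz");
cv2.imwrite("pics/cd.png",np.hstack([cv2.convertScaleAbs(cv2.resize(i,(390,390),interpolation=2),alpha=1.8) for i in(D["im"][110:215,235:340],C["im"][100:210,210:320+10])]))
```

```text
wcad rim dark 823 [494.6 121.9] [149.6  48.8] 63.4
wcad bar 843 [468.8 134.2] [126.8  20. ] 63.4
[468.58671882 134.71960353 101.        ] 63.439528150206556
wcad scaletop 184 [ 486.9 -149.6] [22.   8.5] 63.4
wcra rim dark 1542 [469.5 133.2] [152.6 112.4] 63.2
wcra bar 809 [459.4 122.8] [109.6  26.3] 69.9
[460.94143217 118.30675505 101.        ] 64.64221871303083
wcra scaletop 1496 [ 509.6 -162.8] [44.7 33. ] 14.3
```

View pics/cd.png

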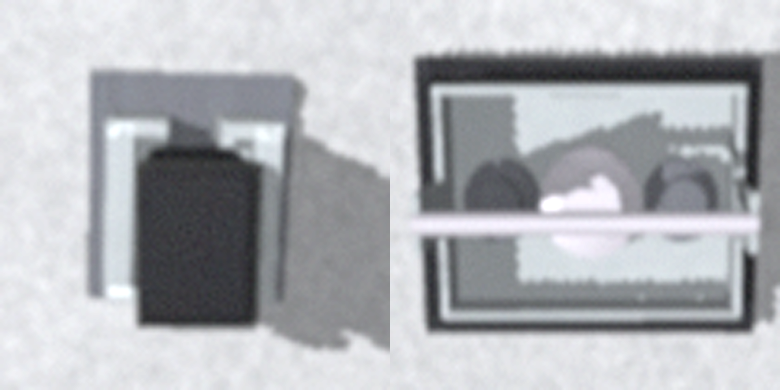

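Bar at about (468.5,134.4), direction 63.4°; scale at about (509.5,-162.7), yaw 14.4°. I'll grasp it and lift, then check with the side camera which way the hook faces.

Run:
```python
from h import *
r=R(194.4)
movep(np.array([509.3,-162.6,230.]),r)
movel(np.array([509.3,-162.6,122.]),max_speed=120)
s=read_state();print(s["time"],s["ft_force"],s["eef_pos"])
clamp();s=read_state();print(s["time"],s["finger_gap"],s["gripper_force"],s["eef_pos"])
movel(np.array([509.3,-162.6,262.]),max_speed=100)
s=read_state();print(s["time"],s["finger_gap"],s["ft_force"],s["eef_pos"])
c=camera("side");P=cloud(c);np.savez("s2.npz",P=P,im=c["image"])
cv2.imwrite("pics/s2.png",cv2.convertScaleAbs(cv2.resize(c["image"][60:220,230:370],None,fx=3.7,fy=3.7,interpolation=2),alpha=1.5))
```

```text
8.0833 [ 0.68321543 -0.00922094 -0.05134353] [ 509.64975164 -162.70775537  122.5887433 ]
8.6167 31.160564131254016 58.99379253387451 [ 509.41313849 -162.56420234  122.33855504]
10.1667 31.0860103571387 [ 0.42278291  0.9664638  -1.6567333 ] [ 509.08346455 -162.52749616  261.46248287]
```

View pics/s2.png

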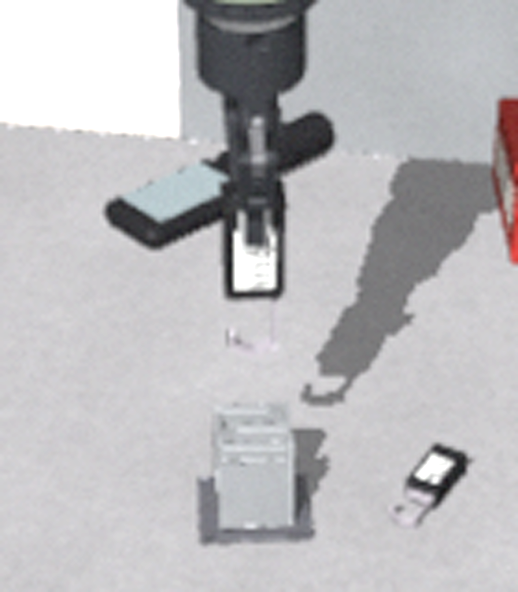

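The stem is on the world −x side and the tip on +x (crop pixels 275,300 and 230,338), so the throat opens towards +x. I'll approach the bar from its −x side, with scale +x at −26.6°.

Run:
```python
from h import *
r=R(153.4);u=np.array([.894,-.448,0]);b=np.array([468.6,134.4,0])
a=b-60*u
try:
    movep(np.r_[a[:2],262.],r)
except PlanningError as e: print(e); raise
movel(np.r_[a[:2],167.3],max_speed=100)
wait(.3);s=read_state();print(s["time"],s["ft_force"],s["eef_pos"],np.round(s["qpos"],2))
g=movel(np.r_[b[:2],167.3],max_speed=40,guard=2.5)
wait(.3);s=read_state();print(g,s["time"],s["ft_force"],s["eef_pos"])
c=camera("side")
cv2.imwrite("pics/s3.png",cv2.convertScaleAbs(cv2.resize(c["image"][160:310,230:370],None,fx=4,fy=4,interpolation=2),alpha=1.5))
```

```text
12.9667 [ 0.21375998 -0.05420766 -1.14845834] [415.06733228 161.33502697 167.53010628] [-0.46  0.34 -0.05  2.12  0.03  0.69  0.58]
False 14.9167 [-0.42022391 -0.74137285 -1.24194253] [468.55551403 134.41825002 167.31336931]
```

View pics/s3.png

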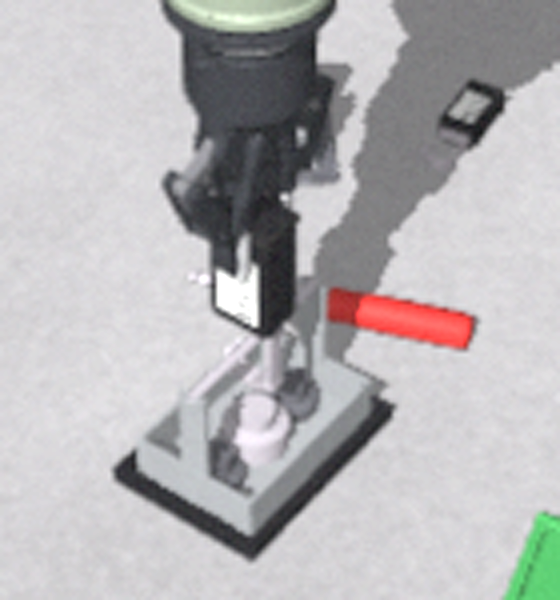

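```bash
cat >> h.py <<'E'
b=np.array([468.6,134.4,0])
def up(z,v): movel(np.r_[b[:2],z],max_speed=v)
def fz(n=4):
    L=[]
    for _ in range(n): wait(.04);L.append(read_state()["ft_force"][2])
    return -np.mean(L)
def barz(P):
    m=(P[...,2]>88)&(P[...,2]<150)&(np.hypot(P[...,0]-468,P[...,1]-135)<75)
    return P[m]
E
python3 - <<'E'
from h import *
f0=fz(8)
up(192,40)
log=[];z=197.;zs=None
up(z,15)
while z<272:
    f=fz()-f0; log.append((z,round(f,2)))
    if len(log)==4: wait(.3); 
    zz,ff=np.array(log).T
    if len(log)>=4:
        # kink: linear fit of first 4 pts at slope .1
        zs=np.mean(zz[1:4]-10*(ff[1:4]-.1)); defi=.1+(z-zs)/10-f
        if defi>.9: break
    z+=5; up(z,15)
s=read_state();print(f0,log,zs,s["time"],s["eef_pos"],s["ft_force"],s["finger_gap"])
E
```

```text
1.6361040984189843 [(197.0, np.float64(0.28)), (202.0, np.float64(1.02)), (207.0, np.float64(0.86)), (212.0, np.float64(1.81)), (217.0, np.float64(1.91)), (222.0, np.float64(2.61)), (227.0, np.float64(3.22)), (232.0, np.float64(3.64)), (237.0, np.float64(3.79)), (242.0, np.float64(4.51)), (247.0, np.float64(4.39)), (252.0, np.float64(4.56))] 195.70000000000002 24.1667 [468.56126652 134.38857954 251.92573584] [ 0.61357474  0.26154006 -5.96261827] 31.242384286435524
```

Run:
```python
from h import *
S=np.load("side.npz")["P"]
def wall(P): # caddy part heights: wall/contents points near the tray
    d=P-np.array([468.6,134.4,0]); return d
W=fz(12)
c=camera("side");P=cloud(c)
# compare depth of same-type points: uprights' top ends along the bar, away from scale
def ends(P):
    d=P[...,:2]-b[:2];y=d@np.array([.448,.894]);x=d@np.array([.894,-.448])
    m=(np.abs(y)>42)&(np.abs(y)<68)&(np.abs(x)<14)&(P[...,2]>70)&(P[...,2]<150);return P[m][:,2]
for Q in(S,P): e=ends(Q);print(len(e),np.percentile(e,[50,75,90,95,99]).round(1))
print(W,read_state()["time"])
cv2.imwrite("pics/s4.png",cv2.convertScaleAbs(cv2.resize(c["image"][140:310,230:370],None,fx=3.5,fy=3.5,interpolation=2),alpha=1.5))
```

```text
160 [ 93.1  99.6 101.3 102.4 105.6]
214 [ 96.3 110.8 114.2 115.6 118.6]
5.859129553711425 24.7167
```

View pics/s4.png

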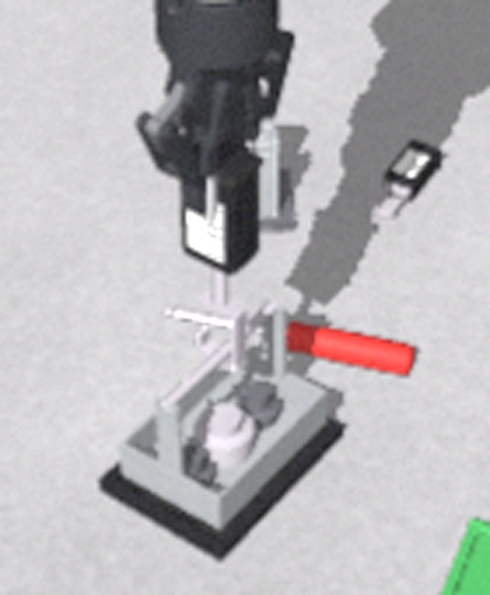

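The caddy hangs level over the tray, about 13 to 15 mm up. I'll go 5 mm higher, hold, then lower slowly.

Run:
```python
from h import *
up(257,10); wait(2.8)
c=camera("side");P=cloud(c)
d=P[...,:2]-b[:2];y=d@np.array([.448,.894]);x=d@np.array([.894,-.448])
m=(np.abs(y)>42)&(np.abs(y)<68)&(np.abs(x)<14)&(P[...,2]>70)&(P[...,2]<150)
for s in(1,-1): e=P[m&(y*s>0)][:,2];print(len(e),np.percentile(e,[75,90,95,99]).round(1))
print(read_state()["time"])
up(228,9);print(fz(6)); up(190,22); up(167.3,30); print(fz(6),read_state()["time"])
c=camera("side")
cv2.imwrite("pics/s5.png",cv2.convertScaleAbs(cv2.resize(c["image"][140:310,230:370],None,fx=3.5,fy=3.5,interpolation=2),alpha=1.5))
```

```text
128 [115.6 119.4 120.5 122.3]
101 [115.5 118.2 119.2 121.3]
28.2167
4.960842429785171
1.7100051442486166 34.875
```

View pics/s5.png

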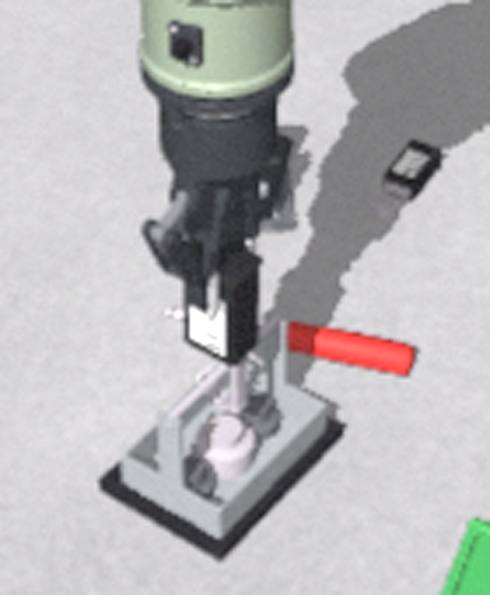

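The caddy is back flat on the mat, and the hook has dropped clear of the bar. Next: back out and return the scale.

Run:
```python
from h import *
u=np.array([.894,-.448,0]);a=b-60*u
g=movel(np.r_[a[:2],167.3],max_speed=40,guard=3);print(g)
if g: print(read_state()); raise SystemExit
movel(np.r_[a[:2],262.],max_speed=120)
movep(np.array([509.35,-162.6,262.]),R(194.4))
movel(np.array([509.35,-162.6,140.]),max_speed=70,guard=5)
wait(.3)
g=movel(np.array([509.35,-162.6,122.8]),max_speed=20,guard=5)
wait(.2);s=read_state();print(g,s["time"],s["ft_force"],s["eef_pos"])
c=camera("side")
cv2.imwrite("pics/s6.png",cv2.convertScaleAbs(cv2.resize(c["image"][130:310,230:370],None,fx=3.3,fy=3.3,interpolation=2),alpha=1.5))
```

```text
False
False 42.2917 [-0.14987415  0.41440637 -1.49272031] [ 509.40236621 -162.63193291  122.91426316]
```

View pics/s6.png

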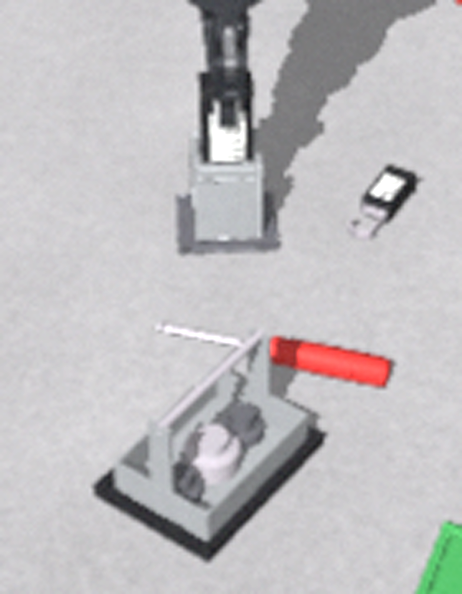

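The scale is down in its cradle with no side force, and the caddy stands inside the rim. I'll settle the last bit, release, and check the heights.

Run:
```python
from h import *
movel(np.array([509.35,-162.6,122.0]),max_speed=10,guard=3)
open_gripper();wait(.3)
movel(np.array([509.35,-162.6,300.]),max_speed=100);wait(.5)
movep(np.array([470.,-240.,330.]),R(194.4))
t=camera("top");P=cloud(t).reshape(-1,3)
Q=P[(np.hypot(P[:,0]-508,P[:,1]+161)<50)&(P[:,2]>140)&(P[:,2]<180)]
print(len(Q),np.median(Q,0),cv2.minAreaRect(Q[:,:2].astype(np.float32)),read_state()["time"])
s=camera("side")
cv2.imwrite("pics/end.png",cv2.convertScaleAbs(np.hstack([cv2.resize(i,(390,390),interpolation=2) for i in(t["image"][160:280,250-70:370],s["image"][140:310,230:370])]),alpha=1.5))
```

```text
289 [ 507.44798387 -161.74372304  160.14700352] ((508.61407470703125, -162.7694091796875), (45.91044616699219, 33.97258758544922), 13.263598442077637) 46.4083
```

View pics/end.png

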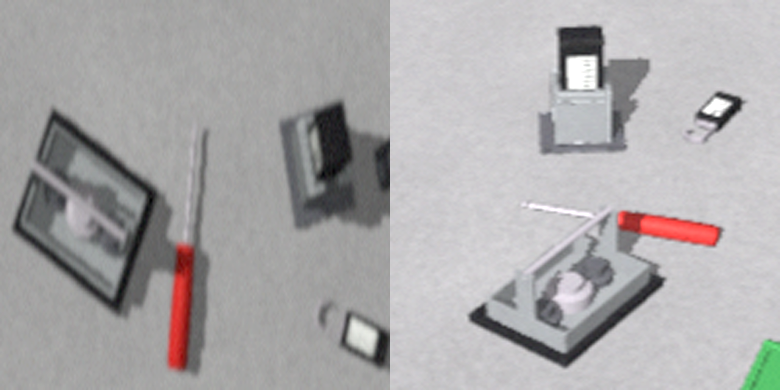

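The scale stands upright in its cradle with its top at 160 mm, and the caddy is flat inside the rim.

```bash
python3 -c "
from h import *
print(finish_job())"
```

```text
the job is handed in; nothing more can be done
None
```

I weighed the caddy at roughly 4.4 N (about 0.45 kg), set it back flat inside the rim, stood the scale upright in its cradle and handed the job in at about 46 s of the 72 s allowed; no verdict was returned.

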